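# Seal the double-lidded jar, then lift off and hold its outer lid

### The arm

A 6-joint arm with a two-finger parallel gripper is mounted at the origin on the work surface. World frame = base frame: x ahead of the robot, y to its left, z up, the work surface at z = 0. Lengths are in mm, angles in degrees, forces in N, time in s.
With the tool pointing down it reaches from about 350 to 850 mm from the base axis. Payload 8.1 kg.
Tool frame: the origin (TCP) lies between the finger pads; the fingertips stand 22 mm ahead of it and the grasp point (between the pads) lies 3 mm ahead of it; z points along the fingers, y is the line along which they close (so a half turn about z gives the same grasp; the last joint's range is limited). The gripper opens to 85 mm and grips with 20 to 120 N. Pads are 22 mm wide; open, the fingers measure 114 mm over their backs; the gripper's body (76 mm by 85 mm) begins 54 mm behind the grasp point. The pads swing forward as they close: fully open they stand 13 mm farther back than shut.
Start: joints at [-79.664, 7.471, 85.268, -0, 87.261, -4.893], TCP at [157.629, -578.929, 253.292] pointing down, gripper open.
Joint ranges: [-169.43, 169.43], [-51.17, 129.36], [1.28, 143.12], [-76.62, 256.62], [0, 156.53], [-152.29, 152.29]. Speed limits (degrees/s): [136.94, 136.94, 159.86, 180, 180, 180].

### API

Orientations are given as [roll, pitch, yaw] about the fixed x, y, z axes, in that order (R = Rz(yaw) Ry(pitch) Rx(roll)).
In Python, from bench import sense, snapshot, calibration, hand_in gives the robot as it stands.
- The arm moves only by the shell command python3 -m crank 'ROWS' [FORCE]. ROWS is JSON, a list of rows, each a list of 5 numbers: the shift along the tool's x, y, z in cm, then the turn about the tool's z in rad, then the finger opening in cm, from 0 to 8.54. A call has 1 to 20 rows; each row is the pose to reach, as a shift and turn from the pose commanded when the call began, along the tool's axes at that moment; what a row does not reach only later rows make up. A row lasts 1/10 s, in which the tool goes at most 50 mm and 8.59 degrees, less where a joint would pass 70% of its speed; a pose out of reach is approached as far as the arm can. A call with a gripper value outside its range is refused whole. The fingers move at their own pace and stop on an object; FORCE is the grip in N (left out, the last holds). Time passes only in rows, so rows that repeat a pose let the fingers close. It gives the time, the measured TCP pose, the force, the opening and the grip force at its end, in the units of the state.
- sense(): the state, without advancing time (a new reading comes with each control period).
- snapshot(name): name is "scene" or "side" or "wrist"; returns (picture, depth): 420x560x3 uint8, red, green, blue; 420x560 float32, mm along the optical axis (not along the pixel's ray), 0 where there is no reading.
- calibration(name): a dict with "fovy" (degrees; the focal length in pixels is half the picture's height over the tangent of half this angle, whatever the lens; pixels are square), "cx", "cy" (the principal point, pixels), "k1" (the pictures are not rectified: a ray, as slopes to the right and down, at radius r is drawn at 1 + k1 r^2 times it, then the intrinsics apply), "rvec" (rotation vector, rad) and "tvec" (3), from world to camera coordinates, as OpenCV has them; the wrist camera has in their place "tool_from_camera" (4x4, takes a point from camera to tool coordinates, whose origin is the TCP and whose axes are the flange's). Camera axes: x right, y down, z forward; pixel columns grow to the right and rows downward; lengths in mm; the calibration is good to about 2 mm. A picture is of the moment at which its call begins: read the wrist's pose just before it. calibration takes no time and is no camera call.
- hand_in(): hands the job in; it is judged then, once.
The state is a dict: "time": time; "joint_pos": joint angles; "qd": joint speeds; "joint_efforts": joint torques, N m; "tool_pos": TCP position; "tcp_rot": TCP orientation; "ft_force": force on the tool from outside, world axes, zero at the start; "wrist_torque": the same for the moment, N m; "finger_gap": finger opening in mm; "grip_force": force on a finger pad.
Only numpy, scipy, OpenCV 4.12 (cv2) and the standard library are available. Lean on these libraries where they do the work, as an engineer would, in place of code of your own. Each camera call takes 0.05 s, during which the arm holds its last target. There are 200 camera calls.

### The job

Carry the nested pair of lids together from the cork trivet to the open ceramic jar, lower them on and press down until the inner lid is fully home. Then lift the wooden outer lid alone, level and straight up until it is well clear of the steel post, leaving the inner lid seated and undisturbed, and finish while still holding the outer lid still in the air above the jar. Leave the jar and everything else on the worktop standing where they are.

Things in the scene. Friction and masses are not known exactly. Their poses are not given: they have to be found in the camera images.
- jar: Open white ceramic storage jar, standing loose on the worktop, 0.9 kg. Round, outside diameter 110 mm, 120 mm high, walls 5 mm, mouth (inside) diameter 100 mm. Origin: centre of its underside; z up.
- jar_mouth (a point): Centre of the jar's mouth, level with the rim (120 mm above the jar's underside).
- seal (a joint): Travel (m) of the dark sealing ring in the jar's mouth. At 0 its top is 8 mm below the rim, so lids merely set down stop 6 mm short of home. It gives way at a push of about 11 N (the lids weigh only 3 to 6.5 N) and stays where pushed. About 0.006: inner lid home, its flange on the rim.
- inner_lid: Steel inner lid, about 0.24 kg, on the trivet at first. Origin: centre of its underside, z up. Plug of diameter 96 mm (86 at the bottom), z 0 to 14 mm; flange of diameter 116 mm, z 14 to 18; upright round post on the axis, diameter 20 mm, z 18 to 82. Home in the jar, its origin is 106 mm above the jar's underside.
- post_top (a point): Centre of the top of the inner lid's steel post (82 mm above the inner lid's underside).
- outer_lid: Wooden outer lid, about 0.22 kg, loose on the inner lid's flange: lifting the post carries both. Origin: on the axis, underside of its plate, nested 18 mm above the inner lid's origin. Plate of diameter 126 mm, z 0 to 4 mm; skirt down to z -12, inside diameter 120; round collar on the axis, outside diameter 44, inside 30, z 4 to 34; the post passes freely through it and stands 30 mm above it.
- collar_top (a point): Centre of the top of the outer lid's collar (34 mm above the outer lid's origin).
- trivet: Round cork trivet, diameter 150 mm, 10 mm thick, fixed; the nested lids start on it. Origin: centre of its underside.
- salt_mill: Bystander: glass and steel mill, diameter 50 mm, 120 mm high. Origin: centre of underside.
- pepper_mill: Bystander: glass and steel mill, diameter 50 mm, 120 mm high. Origin: centre of underside.
- spice_jar: Bystander: small amber glass jar, diameter 42 mm, 75 mm high, stands between jar and trivet. Origin: centre of underside.
- egg_cup: Bystander: white egg cup, diameter 48 mm, 55 mm high, stands between jar and trivet. Origin: centre of underside.
- spoon: Bystander: wooden spoon, 200 mm long, lying. Origin: middle of its underside; x along it.
- closed_jar: Bystander: smaller ceramic jar, already shut, diameter 90 mm, 110 mm high. Origin: centre of underside.
- mug: Bystander: white mug, diameter 80 mm, 90 mm high. Origin: centre of underside.

How it is judged:
By the outcome, as a careful person would: the job done as asked, in the order asked, and still so for the second after the job is handed in, while the arm keeps its last pose, push and grip.
It also fails if it takes over 51 s, if anything falls off the work surface, if the arm or the gripper's body presses on something with over 40 N, if the wrist force passes 120 N, or if a joint passes its speed limit or range.

## Working session

There is one attempt and no reset: what is moved stays moved. The work goes in short steps, Python scripts to look and compute and a shell command to move; the robot and the scene stay as the last step left them, time stands still between calls to the robot, and variables do not carry over. Pictures are saved under pics/ and viewed, at most 10 in all, crops included, and the job is handed in when it is done.

```bash
mkdir -p pics; ls
cat > h.py <<'E'
import numpy as np, cv2
from bench import sense, snapshot, calibration
from scipy.spatial.transform import Rotation as R
def cam(name, s=None):
    c=calibration(name)
    if 'rvec' in c:
        M=cv2.Rodrigues(np.array(c['rvec'],float))[0]; t=np.array(c['tvec'],float).ravel()
        return c, M.T, -M.T@t
    T=np.array(c['tool_from_camera']); Rt=R.from_euler('xyz',s['tcp_rot'],degrees=True).as_matrix()
    return c, Rt@T[:3,:3], Rt@T[:3,3]+np.array(s['tool_pos'])
def rays(name,uv,s=None):
    c,Rw,o=cam(name,s); f=210/np.tan(np.radians(c['fovy'])/2)
    K=np.array([[f,0,c['cx']],[0,f,c['cy']],[0,0,1.]])
    p=cv2.undistortPoints(np.array(uv,float).reshape(-1,1,2),K,np.array([c['k1'],0,0,0,0.])).reshape(-1,2)
    d=np.c_[p,np.ones(len(p))]
    return o,d@Rw.T
def onplane(name,uv,z,s=None):
    o,d=rays(name,uv,s); return o+d*((z-o[2])/d[:,2])[:,None]
def cloud(name,depth,s=None):
    v,u=np.mgrid[0:420,0:560]; o,d=rays(name,np.c_[u.ravel(),v.ravel()],s)
    P=o+d*depth.reshape(-1,1); P[depth.ravel()==0]=np.nan
    return P.reshape(420,560,3)
E
python3 - <<'E'
from h import *
s=sense(); print(s['time'],s['tool_pos'],s['tcp_rot'],s['finger_gap'],s['ft_force'])
for n in ['scene','side','wrist']:
    im,d=snapshot(n); cv2.imwrite(f'pics/{n}0.png',im[:,:,::-1]); np.savez(f'{n}0.npz',im=im,d=d)
    c,Rw,o=cam(n,s); print(n,o.round(),Rw[:,2].round(2),c['fovy'],c['k1'])
E
```

```text
pics
0.0 [ 157.57805132 -578.43315536  252.27135301] [-1.79897944e+02 -9.23671607e-03  1.52326821e+01] 85.58348504188423 [-0.02892252  0.90332736  0.0523857 ]
scene [1169.  249. 1154.] [-0.52 -0.16 -0.84] 43.90391918815896 -0.06161779569982842
side [ 391. -619.  720.] [ 0.16  0.73 -0.67] 55.16899685704407 -0.031458190138597596
wrist [ 221. -560.  373.] [-0.25 -0.07 -0.97] 61.27726417570241 0.01556353489687048
```

View pics/scene0.png

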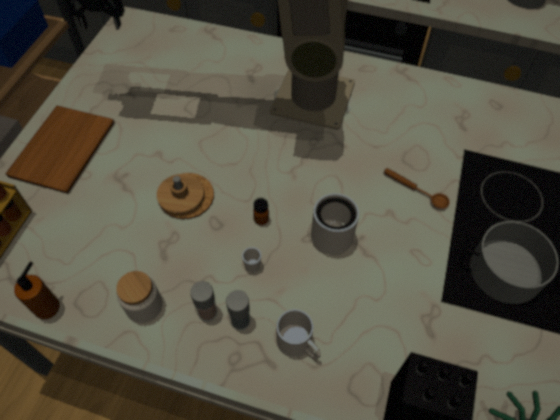

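View pics/side0.png

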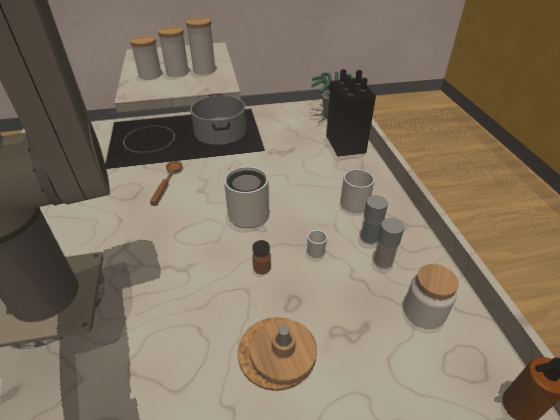

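The scene view shows the lids on the trivet near (183,193), with the post top near (179,182). The jar mouth is at (335,212), with the spice jar at (261,211) and egg cup at (252,260) between them. In the side view the post is at (284,333) and the jar mouth at (247,182).

Run:
```python
from h import *
def circ(P):
    c,r=cv2.minEnclosingCircle(P[:,:2].astype(np.float32)); return np.round(c,1),round(r,1)
seeds={'scene':dict(lid=(183,193),jar=(335,212),spice=(261,205),egg=(252,258),salt=(204,290),pep=(237,300)),
'side':dict(lid=(284,345),jar=(247,180),spice=(261,250),egg=(317,240),salt=(376,205),pep=(390,230))}
for n in ['scene','side']:
    z=np.load(n+'0.npz'); C=cloud(n,z['d'])
    print(n,'table z',np.nanmedian(C[230:240,300:310,2]) if n=='scene' else np.nanmedian(C[290:300,330:360,2]))
    uvr=dict(lid=onplane(n,[seeds[n]['lid']],40)[0],jar=onplane(n,[seeds[n]['jar']],120)[0])
    for k,(a,b,rad) in {'post':(80,100,90),'collar':(55,68,90),'plate':(26,38,90),'rim':(112,128,75)}.items():
        c=uvr['jar' if k=='rim' else 'lid']
        m=(C[...,2]>a)&(C[...,2]<b)&(np.hypot(C[...,0]-c[0],C[...,1]-c[1])<rad)
        P=C[m]; print(k,len(P), P.mean(0).round(1) if len(P) else '', circ(P) if len(P)>3 else '', np.percentile(P[:,2],[5,50,95]).round(1) if len(P) else '')
    for k in ['spice','egg','salt','pep']:
        h=dict(spice=75,egg=55,salt=120,pep=120)[k]
        print(k,onplane(n,[seeds[n][k]],h)[0].round())
```

```text
scene table z 1.5331854892425554
post 57 [ 482.1 -236.1   90. ] (array([ 481. , -238.5]), 11.3) [81.7 91.2 95.4]
collar 122 [ 484.6 -233.9   61.4] (array([ 479.4, -236.8]), 22.2) [55.5 61.2 66.4]
plate 1139 [ 485.4 -232.3   32.8] (array([ 478.5, -236.3]), 64.2) [28.4 32.9 36.6]
rim 688 [472.1 178.6 116.9] (array([472.2, 177.7]), 56.9) [112.4 116.1 123. ]
spice [480.  -8.  75.]
egg [619.  15.  55.]
salt [758. -45. 120.]
pep [758.  32. 120.]
side table z -0.986253756857991
post 116 [ 476.6 -239.8   89.2] (array([ 476.9, -238.3]), 10.2) [81.9 90.3 92.7]
collar 242 [ 475.6 -243.    60.3] (array([ 477. , -237.1]), 22.5) [56.  60.5 63.8]
plate 2705 [ 475.5 -244.5   31.4] (array([ 477. , -237.4]), 63.1) [29.2 31.4 33.7]
rim 434 [469.5 178.3 116.4] (array([470.8, 178.1]), 56.4) [112.2 116.6 120.8]
spice [474. -24.  75.]
egg [608.  -1.  55.]
salt [750.  19. 120.]
pep [748. -65. 120.]
```

Both views agree within about 2 mm, and the sizes and heights match those given. The lid axis is at about (478, -237) and the jar at (471.5, 178). I'll move above the lids.

```bash
python3 -m crank '[[2,-1.2,0.5,0,8.5],[5,-3,1,0,8.5],[9,-5.5,1.5,0,8.5],[13,-8,2,0,8.5],[17,-10.5,2.5,0,8.5],[21,-13,3,0,8.5],[25,-15.4,3.5,0,8.5],[29,-17.8,4,0,8.5],[33,-20.3,4.5,0,8.5],[36,-22.2,5,0,8.5],[38.5,-23.7,5,0,8.5],[39.9,-24.5,5,0,8.5],[39.9,-24.5,5,0,8.5],[39.9,-24.5,5,0,8.5],[39.9,-24.5,5,0,8.5]]'
python3 - <<'E'
from h import *
s=sense(); print(s['tool_pos'],s['tcp_rot'])
im,d=snapshot('wrist'); cv2.imwrite('pics/wrist1.png',im[:,:,::-1])
C=cloud('wrist',d,s)
for k,(a,b) in {'post':(84,100),'collar':(55,68),'plate':(26,38)}.items():
    m=(C[...,2]>a)&(C[...,2]<b)&(np.hypot(C[...,0]-478,C[...,1]+237)<80)
    P=C[m]; 
    if len(P)>3: print(k,len(P),P.mean(0).round(1),cv2.minEnclosingCircle(P[:,:2].astype(np.float32)))
E
```

```text
time: 1.65
tool_pos: [477.6, -238.8, 203.3]
tcp_rot: [180.0, 0.0, 15.2]
ft_force: [-0.1, 0.4, -0.2]
finger_gap: 84.8
grip_force: 0.0
[ 477.5688598  -238.76843034  203.30212101] [1.79986612e+02 2.31150027e-02 1.51601391e+01]
post 675 [ 480.1 -234.8   91.3] ((479.2142333984375, -235.05166625976562), 10.00869369506836)
collar 1339 [ 482.2 -234.2   61.3] ((479.17767333984375, -235.0020751953125), 21.895397186279297)
plate 14458 [ 483.  -233.9   31.8] ((479.1256103515625, -234.974609375), 62.86256408691406)
```

View pics/wrist1.png

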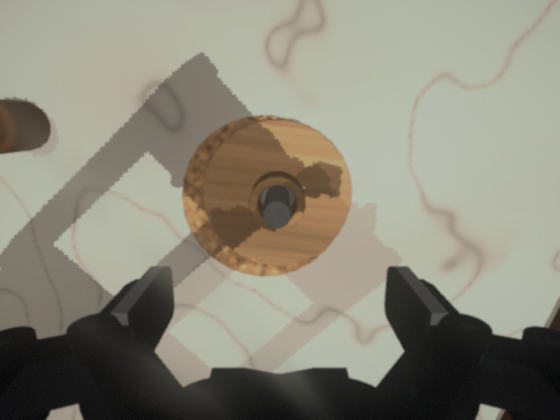

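The wrist view shows the post at (276,205), centred between the pads. The wrist camera puts the axis at (479.2, -235.0), which agrees with the fixed cameras within 2 mm. I'll descend and grip the post.

```bash
python3 -m crank '[[0.1,-0.1,2,0,8.5],[0.16,-0.2,5,0,8.5],[0.16,-0.2,8,0,8.5],[0.16,-0.2,10,0,8.5],[0.16,-0.2,11.2,0,8.5],[0.16,-0.2,11.6,0,8.5],[0.16,-0.2,11.6,0,8.5],[0.16,-0.2,11.6,0,5],[0.16,-0.2,11.6,0,4],[0.16,-0.2,11.6,0,3],[0.16,-0.2,11.6,0,2.4],[0.16,-0.2,11.6,0,2],[0.16,-0.2,11.6,0,1.5],[0.16,-0.2,11.6,0,1],[0.16,-0.2,11.6,0,1],[0.16,-0.2,11.6,0,1],[0.16,-0.2,11.6,0,1]]' 80
```

```text
time: 3.4
tool_pos: [479.8, -236.1, 88.1]
tcp_rot: [179.9, -0.1, 15.2]
ft_force: [0.6, -5.7, 5.5]
finger_gap: 17.7
grip_force: 78.3
```

```bash
python3 -m crank '[[0,0,-0.3,0,1],[0,0,-0.8,0,1],[0,0,-1.5,0,1],[0,0,-2.5,0,1],[0,0,-4,0,1],[0,0,-4,0,1],[0,0,-4,0,1],[0,0,-4,0,1]]'
python3 - <<'E'
from h import *
s=sense(); print(s['tool_pos'],s['ft_force'],s['finger_gap'],s['wrist_torque'])
im,d=snapshot('side'); C=cloud('side',d)
cv2.imwrite('pics/side2.png',cv2.resize(im[220:400,200:380,::-1],None,fx=3,fy=3))
m=(np.hypot(C[...,0]-479,C[...,1]+236)<68)&(C[...,2]>55)&(C[...,2]<80)
P=C[m]; print(len(P),np.percentile(P[:,2],[5,25,50,75,95]))
A=np.c_[P[:,:2]-[479,-236],np.ones(len(P))]; w=np.abs(P[:,2]-np.median(P[:,2]))<6
print(np.linalg.lstsq(A[w],P[w,2],rcond=None)[0],cv2.minEnclosingCircle(P[w][:,:2].astype(np.float32)))
E
```

```text
time: 4.2
tool_pos: [479.1, -235.2, 127.0]
tcp_rot: [-180.0, 0.0, 15.2]
ft_force: [-0.3, 0.6, -5.4]
finger_gap: 17.3
grip_force: 78.4
[ 479.08430345 -235.2343099   127.04037105] [-0.27483473  0.55519027 -5.38870625] 17.324107333311026 [-0.0023039   0.04157869  0.07723162]
2607 [63.00723866 69.36710622 70.35988785 71.30006963 72.71923058]
[-2.77397535e-03 -7.68085776e-03  7.02554002e+01] ((475.8961486816406, -235.8729248046875), 63.284061431884766)
```

View pics/side2.png

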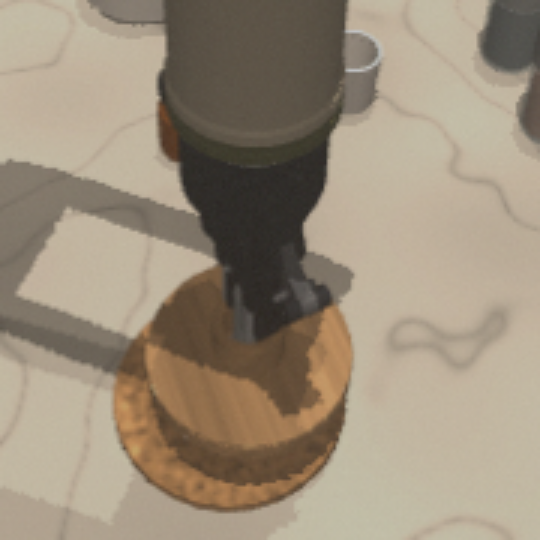

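The side crop shows the nested lids lifted off the trivet together and level, held at the post. Next I'll lift and carry them over to the jar.

```bash
python3 -m crank '[[0,0,-1.5,0,1],[0,0,-4,0,1],[0,0,-7,0,1],[0,0,-9.5,0,1],[0.3,-1,-11,0,1],[0.8,-3,-11.3,0,1],[1.4,-5.5,-11.3,0,1],[2.2,-8.5,-11.3,0,1],[3,-11.8,-11.3,0,1],[3.8,-15,-11.3,0,1],[4.6,-18.2,-11.3,0,1],[5.4,-21.4,-11.3,0,1],[6.2,-24.6,-11.3,0,1],[7,-27.8,-11.3,0,1],[7.8,-31,-11.3,0,1],[8.6,-34,-11.3,0,1],[9.2,-36.5,-11.3,0,1],[9.7,-38.5,-11.3,0,1],[10,-39.6,-11.3,0,1],[10.1,-40,-11.3,0,1]]'
python3 -m crank '[[0,0,0,0,1],[0,0,0,0,1],[0,0,0,0,1],[0,0,0,0,1],[0,0,0,0,1]]'
python3 - <<'E'
from h import *
s=sense()
for n in ['scene','side']:
    im,d=snapshot(n); C=cloud(n,d); cv2.imwrite(f'pics/{n}3.png',im[:,:,::-1])
    m=(np.hypot(C[...,0]-472,C[...,1]-178)<75)
    for a,b in [(178,192),(172,198),(100,124)]:
        P=C[m&(C[...,2]>a)&(C[...,2]<b)]
        if len(P)>3: print(n,a,len(P),P.mean(0).round(1),np.percentile(P[:,2],[5,50,95]).round(1),cv2.minEnclosingCircle(P[:,:2].astype(np.float32)))
E
```

```text
time: 6.25
tool_pos: [471.1, 178.2, 240.1]
tcp_rot: [-180.0, 0.0, 15.3]
ft_force: [-0.4, -0.3, -3.8]
finger_gap: 17.2
grip_force: 78.7
time: 6.75
tool_pos: [471.8, 176.6, 240.4]
tcp_rot: [180.0, -0.0, 15.2]
ft_force: [-0.2, -0.3, -4.7]
finger_gap: 17.9
grip_force: 78.7
scene 178 1491 [482.8 176.2 185.3] [181.4 185.4 188.7] ((469.8759765625, 175.29473876953125), 65.1006088256836)
scene 172 1604 [484.7 176.3 185. ] [177.9 185.3 189.2] ((469.8759765625, 175.29473876953125), 65.1006088256836)
scene 100 499 [507.2 183.6 113.5] [101.9 113.5 122.1] ((477.84552001953125, 178.942626953125), 54.40736389160156)
side 178 1068 [466.6 159.9 184. ] [181.2 184.1 186.1] ((466.73590087890625, 173.4626922607422), 63.91373825073242)
side 172 1223 [465.9 156.6 183.6] [175.2 183.9 189. ] ((466.73590087890625, 173.4626922607422), 63.91373825073242)
side 100 530 [467.7 150.6 112.1] [102.3 112.  120.2] ((470.7270812988281, 175.17221069335938), 54.72745895385742)
```

View pics/side3.png

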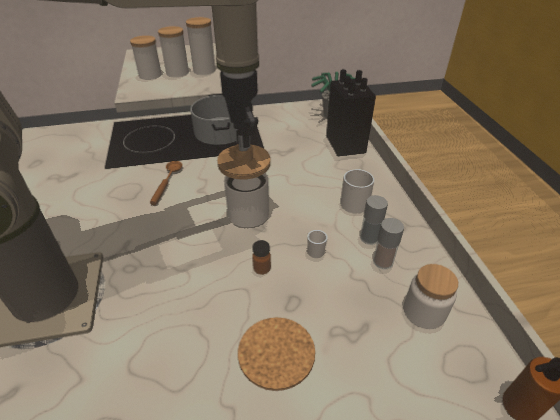

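The side view shows the lids over the jar, with the plate at (245,163) and the jar at (247,200). They need a small shift in +x and +y. I'll shift, lower to just above the rim and compare side-to-side extents in each camera.

```bash
python3 -m crank '[[0.15,-0.1,-0,0,1],[0.3,-0.18,0.6,0,1],[0.3,-0.18,1.5,0,1],[0.3,-0.18,2.4,0,1],[0.3,-0.18,3,0,1],[0.3,-0.18,3.3,0,1],[0.3,-0.18,3.3,0,1],[0.3,-0.18,3.3,0,1],[0.3,-0.18,3.3,0,1]]'
python3 - <<'E'
from h import *
s=sense(); print(s['tool_pos'])
for n in ['scene','side']:
    z=np.load(n+'0.npz'); im,d=snapshot(n); cv2.imwrite(f'pics/{n}4.png',im[:,:,::-1])
    c,Rw,o=cam(n); lat=Rw[:,0].copy(); lat[2]=0; lat/=np.linalg.norm(lat)
    r={}
    for k,dd,(a,b) in [('plate',d,(138,165)),('jar0',z['d'],(20,123)),('jar',d,(20,112))]:
        C=cloud(n,dd); m=(np.hypot(C[...,0]-472,C[...,1]-178)<78)&(C[...,2]>a)&(C[...,2]<b)
        l=np.sort((C[m]-[472,178,0])@lat); r[k]=(l[[3,-4]].round(1),l[[3,-4]].mean().round(2),(l[-4]-l[3]).round(1))
    print(n,lat.round(3),r)
E
```

```text
time: 7.75
tool_pos: [474.4, 179.7, 207.8]
tcp_rot: [180.0, -0.1, 15.2]
ft_force: [0.1, 0.3, -4.3]
finger_gap: 17.8
grip_force: 78.7
[474.38219009 179.73373851 207.82320877]
scene [-0.299  0.954  0.   ] {'plate': (array([-63.1,  60.3]), np.float64(-1.42), np.float64(123.4)), 'jar0': (array([-54.6,  53.8]), np.float64(-0.44), np.float64(108.4)), 'jar': (array([-54.6,  50.2]), np.float64(-2.18), np.float64(104.8))}
side [ 0.978 -0.207  0.   ] {'plate': (array([-62.1,  60.1]), np.float64(-1.01), np.float64(122.2)), 'jar0': (array([-55.1,  53.3]), np.float64(-0.86), np.float64(108.4)), 'jar': (array([-53.9,  53.4]), np.float64(-0.27), np.float64(107.3))}
```

Now aligned within about 1 mm. I'll lower the lids into the mouth.

```bash
python3 -m crank '[[0.03,-0.07,0.3,0,1],[0.03,-0.07,0.6,0,1],[0.03,-0.07,0.9,0,1],[0.03,-0.07,1.1,0,1],[0.03,-0.07,1.3,0,1],[0.03,-0.07,1.45,0,1],[0.03,-0.07,1.6,0,1],[0.03,-0.07,1.6,0,1],[0.03,-0.07,1.6,0,1]]'
```

```text
time: 8.75
tool_pos: [474.2, 180.4, 191.3]
tcp_rot: [180.0, -0.0, 15.2]
ft_force: [0.4, 0.3, -4.9]
finger_gap: 17.5
grip_force: 78.8
```

No lateral force, so the plug is in the mouth. Next I'll lower onto the seal and press in small steps.

```bash
for i in 1; do python3 -m crank '[[0,0,0.1,0,1],[0,0,0.2,0,1],[0,0,0.3,0,1],[0,0,0.3,0,1]]'; python3 -m crank '[[0,0,0.1,0,1],[0,0,0.2,0,1],[0,0,0.2,0,1]]'; done
```

```text
time: 9.15
tool_pos: [474.6, 180.4, 189.5]
tcp_rot: [180.0, -0.1, 15.2]
ft_force: [-2.2, -2.6, 5.3]
finger_gap: 17.4
grip_force: 79.8
time: 9.45
tool_pos: [474.6, 180.4, 187.4]
tcp_rot: [180.0, -0.1, 15.2]
ft_force: [-2.5, -2.2, 5.1]
finger_gap: 17.6
grip_force: 79.8
```

```bash
python3 -m crank '[[-0.06,0.04,0.1,0,1],[-0.06,0.04,0.2,0,1],[-0.06,0.04,0.3,0,1],[-0.06,0.04,0.3,0,1]]'; python3 -m crank '[[0,0,0.1,0,1],[0,0,0.2,0,1],[0,0,0.2,0,1]]'
```

```text
time: 9.85
tool_pos: [474.5, 180.3, 184.7]
tcp_rot: [-180.0, -0.1, 15.2]
ft_force: [-2.0, 1.2, 5.9]
finger_gap: 17.3
grip_force: 79.8
time: 10.15
tool_pos: [474.7, 180.3, 183.9]
tcp_rot: [-180.0, -0.2, 15.2]
ft_force: [-6.9, -1.1, 12.4]
finger_gap: 17.7
grip_force: 81.1
```

```bash
python3 -m crank '[[-0.05,0,0.05,0,1],[-0.05,0,0.1,0,1],[-0.05,0,0.15,0,1],[-0.05,0,0.15,0,1],[-0.05,0,0.15,0,1]]'
python3 - <<'E'
from h import *
s=sense(); print(s['tool_pos'],s['wrist_torque'])
for n in ['scene','side']:
    im,d=snapshot(n); C=cloud(n,d)
    if n=='side': cv2.imwrite('pics/side5.png',cv2.resize(im[100:260,160:340,::-1],None,fx=3,fy=3))
    m=(np.hypot(C[...,0]-472,C[...,1]-178)<68)&(C[...,2]>118)&(C[...,2]<138)
    P=C[m]; P=P[np.abs(P[:,2]-np.median(P[:,2]))<4]
    print(n,len(P),np.linalg.lstsq(np.c_[P[:,:2]-[472,178],np.ones(len(P))],P[:,2],rcond=None)[0].round(4))
E
```

```text
time: 10.65
tool_pos: [474.8, 180.3, 183.9]
tcp_rot: [-180.0, -0.3, 15.2]
ft_force: [-9.1, -1.6, 21.9]
finger_gap: 17.4
grip_force: 81.6
[474.80879017 180.33632871 183.88388858] [-0.25253227  1.44757058  0.02709789]
scene 1271 [-4.500000e-03 -1.500000e-03  1.292087e+02]
side 971 [-2.000000e-03  4.000000e-03  1.276241e+02]
```

View pics/side5.png

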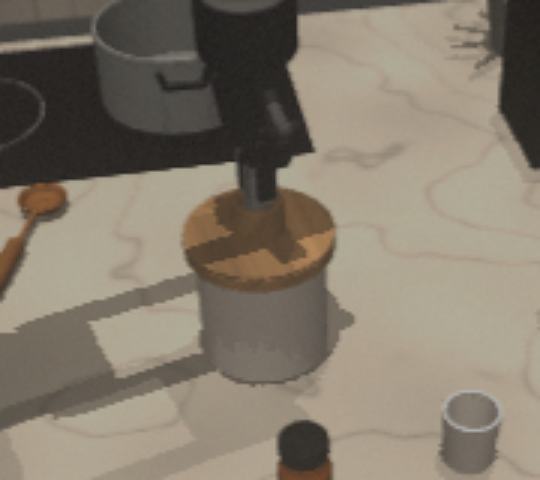

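The lids are home: z stopped at 183.9 mm while the push rose to 22 N. The plate top is about 128 mm, as expected, and the crop shows the lids level on the jar. I'll unload and then release.

```bash
python3 -m crank '[[0,0,-0.1,0,1],[0,0,-0.2,0,1],[0,0,-0.3,0,1],[0,0,-0.35,0,1],[0,0,-0.35,0,1],[0,0,-0.35,0,1]]'
```

```text
time: 11.35
tool_pos: [474.0, 180.0, 183.9]
tcp_rot: [-180.0, -0.1, 15.2]
ft_force: [2.5, 1.9, 4.8]
finger_gap: 17.3
grip_force: 79.5
```

```bash
python3 -m crank '[[0,0,0,0,2.2],[0,0,0,0,3],[0,0,0,0,5],[0,0,0,0,8.5],[0,0,0,0,8.5],[0,0,0,0,8.5],[0,0,0,0,8.5],[0,0,0,0,8.5]]' 40
python3 - <<'E'
from h import *
s=sense(); print(s['tool_pos'])
im,d=snapshot('wrist'); C=cloud('wrist',d,s)
for k,(a,b) in {'post':(180,200),'collar':(152,164),'plate':(122,134)}.items():
    m=(C[...,2]>a)&(C[...,2]<b)&(np.hypot(C[...,0]-472,C[...,1]-178)<75)
    P=C[m]
    if len(P)>3: print(k,len(P),P.mean(0).round(1),cv2.minEnclosingCircle(P[:,:2].astype(np.float32)))
cv2.imwrite('pics/wrist6.png',im[:,:,::-1])
E
```

```text
time: 12.15
tool_pos: [473.2, 179.7, 183.3]
tcp_rot: [180.0, -0.0, 15.2]
ft_force: [-0.0, -0.7, -0.3]
finger_gap: 85.1
grip_force: 0.0
[473.2440955  179.69757714 183.3139845 ]
post 6053 [476.3 182.  189.4] ((479.6595458984375, 182.80661010742188), 56.46197509765625)
collar 3530 [479.3 181.9 157.3] ((473.0359802246094, 180.2907257080078), 21.906078338623047)
plate 33581 [480.7 182.3 127.8] ((472.5475769042969, 180.05728149414062), 63.229270935058594)
```

View pics/wrist6.png

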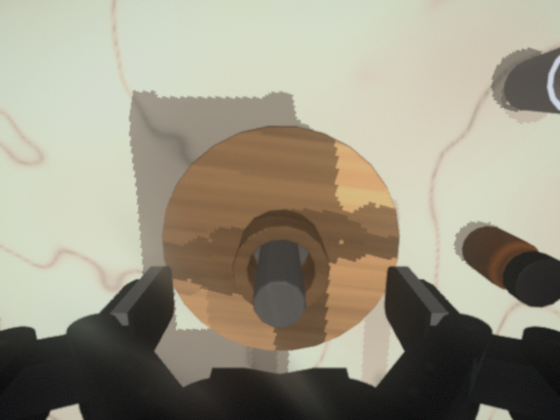

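The wrist view shows the collar at (281,265), upright around the post and centred between the pads. Its axis is within 1 mm of the TCP. I'll descend and grip the collar.

```bash
python3 -m crank '[[0,-0.03,0.8,0,8.5],[0,-0.03,1.8,0,8.5],[0,-0.03,2.6,0,8.5],[0,-0.03,3,0,8.5],[0,-0.03,3,0,8.5],[0,-0.03,3,0,7],[0,-0.03,3,0,6],[0,-0.03,3,0,5.2],[0,-0.03,3,0,4.8],[0,-0.03,3,0,4.5],[0,-0.03,3,0,4.2],[0,-0.03,3,0,3.9],[0,-0.03,3,0,3.5],[0,-0.03,3,0,3.5],[0,-0.03,3,0,3.5],[0,-0.03,3,0,3.5]]' 40
```

```text
time: 13.8
tool_pos: [473.6, 179.9, 154.0]
tcp_rot: [180.0, -0.1, 15.2]
ft_force: [-1.3, -2.5, 5.4]
finger_gap: 42.9
grip_force: 41.0
```

```bash
python3 -m crank '[[0,0,-0.05,0,3.5],[0,0,-0.15,0,3.5],[0,0,-0.3,0,3.5],[0,0,-0.5,0,3.5],[0,0,-0.7,0,3.5],[0,0,-0.9,0,3.5],[0,0,-0.9,0,3.5]]'
python3 - <<'E'
from h import *
s=sense(); print(s['tool_pos'],s['wrist_torque'])
for n in ['scene','side']:
    im,d=snapshot(n); C=cloud(n,d)
    m=(np.hypot(C[...,0]-472,C[...,1]-178)<68)&(C[...,2]>122)&(C[...,2]<150)
    P=C[m]; P=P[np.abs(P[:,2]-np.median(P[:,2]))<4]
    print(n,len(P),np.linalg.lstsq(np.c_[P[:,:2]-[472,178],np.ones(len(P))],P[:,2],rcond=None)[0].round(4))
E
```

```text
time: 14.5
tool_pos: [473.4, 180.1, 162.7]
tcp_rot: [-180.0, -0.0, 15.2]
ft_force: [-0.5, -0.4, -2.1]
finger_gap: 43.0
grip_force: 40.8
[473.36045574 180.09766455 162.70597923] [ 0.02274829 -0.060999    0.02967128]
scene 1048 [-2.000000e-04  2.400000e-03  1.376103e+02]
side 940 [-9.000000e-04  7.200000e-03  1.360975e+02]
```

The load is 2.1 N, the weight of the outer lid alone, and it is level. I'll continue straight up.

```bash
python3 -m crank '[[0,0,-0.4,0,3.5],[0,0,-1,0,3.5],[0,0,-1.7,0,3.5],[0,0,-2.5,0,3.5],[0,0,-3.3,0,3.5],[0,0,-4.1,0,3.5],[0,0,-4.9,0,3.5],[0,0,-5.7,0,3.5],[0,0,-6.5,0,3.5],[0,0,-7.3,0,3.5],[0,0,-8.1,0,3.5],[0,0,-8.9,0,3.5],[0,0,-9.7,0,3.5],[0,0,-10.4,0,3.5],[0,0,-11,0,3.5],[0,0,-11.4,0,3.5],[0,0,-11.5,0,3.5],[0,0,-11.5,0,3.5],[0,0,-11.5,0,3.5],[0,0,-11.5,0,3.5]]'
python3 -m crank '[[0,0,0,0,3.5],[0,0,0,0,3.5],[0,0,0,0,3.5],[0,0,0,0,3.5],[0,0,0,0,3.5]]'
python3 - <<'E'
from h import *
for n in ['scene','side']:
    im,d=snapshot(n); C=cloud(n,d); cv2.imwrite(f'pics/{n}7.png',im[:,:,::-1])
    for k,(a,b,r) in dict(outer=(242,262,68),post=(170,195,20),flange=(118,132,64),jar=(20,118,66)).items():
        P=C[(np.hypot(C[...,0]-472,C[...,1]-178)<r)&(C[...,2]>a)&(C[...,2]<b)]
        if len(P)>3:
            l=np.linalg.lstsq(np.c_[P[:,:2]-[472,178],np.ones(len(P))],P[:,2],rcond=None)[0]
            print(n,k,len(P),np.median(P,0).round(1),np.percentile(P[:,2],[5,95]).round(1),l.round(4),cv2.minEnclosingCircle(P[:,:2].astype(np.float32)))
E
```

```text
time: 16.6
tool_pos: [473.0, 180.0, 276.9]
tcp_rot: [-180.0, 0.0, 15.2]
ft_force: [0.3, -0.1, -2.1]
finger_gap: 42.9
grip_force: 40.8
time: 17.1
tool_pos: [473.2, 180.0, 277.3]
tcp_rot: [180.0, -0.0, 15.2]
ft_force: [0.6, 0.2, -1.6]
finger_gap: 43.2
grip_force: 40.8
scene outer 1463 [494.1 184.2 252.1] [246.5 255.8] [-2.180000e-02 -3.000000e-03  2.524027e+02] ((474.0998840332031, 179.1497344970703), 63.632110595703125)
scene flange 1144 [486.9 181.7 124.8] [121.5 128.7] [-4.000000e-03  1.100000e-03  1.249691e+02] ((472.8345947265625, 178.73190307617188), 58.82821273803711)
scene jar 854 [519.7 183.3  69.4] [ 26.3 110.4] [1.33800e-01 2.78000e-02 6.29465e+01] ((475.6575622558594, 178.1546630859375), 54.83053970336914)
side outer 1159 [463.5 156.8 250.9] [244.8 253. ] [2.00000e-03 3.02000e-02 2.51055e+02] ((469.18682861328125, 177.67547607421875), 64.89302062988281)
side post 81 [469.9 173.6 183.9] [171.4 188.4] [-1.090000e-02  4.876000e-01  1.832653e+02] ((471.751220703125, 178.0506591796875), 10.944682121276855)
side flange 994 [466.7 170.3 123.6] [121.7 125.5] [1.40000e-03 4.40000e-03 1.23659e+02] ((472.177978515625, 177.89088439941406), 60.81833267211914)
side jar 1239 [465.4 131.4  70. ] [ 25.2 111.7] [-1.47000e-02 -9.96000e-02  6.52762e+01] ((470.4482421875, 176.1035614013672), 55.10195541381836)
```

View pics/side7.png

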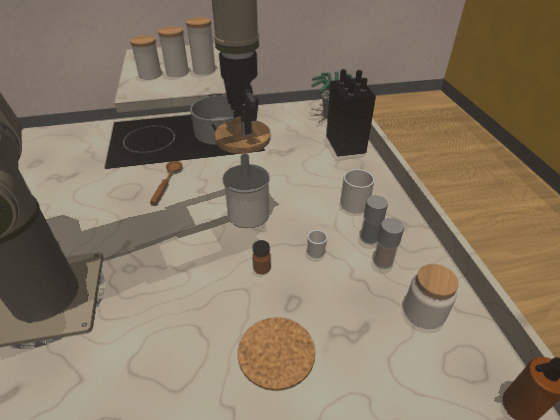

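The side view shows the outer lid held at (243,137), well above the post at (245,160). The inner lid is seated on the jar at (247,178), and the bystanders have not moved. The flange top measures 124 mm, which is exactly home, and level.

```bash
python3 -c "from bench import hand_in; print(hand_in())"
```

```text
the job is handed in; nothing more can be done
None
```

The job is handed in at about 17 s of the 51 s allowed: the inner lid is fully home on the jar, and the outer lid is held still and level above it, about 48 mm clear of the steel post.

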